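Latch the bottle cabinet

TASK

Two small clear cabinets stand on the bench with their doors ajar. Push the door of the one that holds the brown bottle fully home until its spring latch snaps in and the door stays shut by itself; leave the empty cabinet's door standing as it is, and neither force the door against its stop nor upset the bottle.

Things in the scene. Friction and masses are not known exactly. Their poses are not given: they have to be found in the camera images.
- full: the cabinet that holds the bottle: fixed, white frame, clear sides and top, 140 deep (x) x 184 wide (y) x 186 mm high, open front toward the robot (-x) with a door hinged upright at its left (+y) edge, swinging out toward the robot. Origin: centre of its underside. Either cabinet may be the left one; centres 0.23 to 0.41 m apart.
- full_door_push (a point): point to push on its door, on the outer face, 115 mm from the hinge axis, 160 mm above the bench. Axes turn with the door: -x out of the outer face, +y along the door to the hinge, z up. Door 150 mm wide, 12 thick, 13 to 177 mm above the bench; flat top rail from 143 to 177 mm high; a bar handle stands 30 mm out near the free edge, 44 to 107 mm high.
- full_door_hinge (a point): point on the upright hinge axis of that door, 160 mm above the bench, in the door's mid-plane (6 mm behind the outer face). Axes turn with the door as above.
- full_door (a joint): opening angle of the bottle cabinet's door, rad: 0 = shut and flush, grows as it opens; it can be pressed to a stop at -0.03, never with over 40 N. Starts 0.45 to 0.85. A stiff hinge; a light spring swings it back open from shut to 0.2 to 0.4 rad unless the latch has caught. Caught, it rests at about 0.01.
- full_tongue (a joint): that door's sprung latch tongue, at the free edge, sloped on its inner side, m: 0 = fully out, up to 0.012 pushed in. It is pushed in about 8 mm while riding over the frame's flange and springs back to 0 behind it when the door is flush or a few mm past. Pushing it over takes 4 to 10 N at the push point.
- bottle: brown glass bottle with black cap, 68 mm wide, 152 mm high, upright in the cabinet; origin at the centre of its foot, z up
- empty_door_push (a point): the same point, with the same axes, on the door of the other cabinet, identical but empty; that door must not be moved
- empty_door (a joint): opening angle of the empty cabinet's door, rad, starts 0.45 to 0.85

How it is judged (in metres and radians):
At the end, for the whole second after the job is handed in: The bottle cabinet's door is shut (0.03 rad open at most) and at rest with its tongue snapped out behind the flange (within 2 mm of fully out), the bottle upright within 10 degrees, the empty cabinet's door still open within 30 mm of where it stood (value of joint full_door below 0.03 rad and value of joint full_tongue below 0.002 m and velocity of joint full_door below 0.05 rad/s and angle between bottle's own z axis and vertical below 0.17 rad and value of joint empty_door above 0.25 rad and distance of empty_door_push from where it was at the start of the episode below 0.03 m); the robot touches nothing.
It fails at once if the empty cabinet's door is moved by more than 30 mm (distance of empty_door_push from where it was at the start of the episode above 0.03 m).
It fails at once if the bottle is tipped by more than 20 degrees (angle between bottle's own z axis and vertical above 0.35 rad).
It fails at once if the fingers press on the bottle cabinet or its door with more than 40 N (contact force between the fingers and full above 40 N).
It also fails if it takes over 29 s, if anything falls off the work surface, if the arm or the gripper's body presses on something with over 40 N, if the wrist force passes 120 N, or if a joint passes its speed limit or range.

ROBOT

A 6-joint arm with a two-finger parallel gripper is mounted at the origin on a cart in front of the work surface, level with it; the furniture and walls round the work are solid. World frame = base frame: x ahead of the robot, y to its left, z up, the work surface at z = 0. Lengths are in mm, angles in degrees, forces in N, time in s.
With the tool pointing down it reaches from about 325 to 925 mm from the base axis. Payload 3.1 kg.
Tool frame: the origin (TCP) lies at the very end of the fingers, on their centre line; the grasp point (between the pads) lies grasp_offset behind it (grasp_offset is the distance from the TCP to the grasp point, in mm); z points along the fingers, y is the line along which they close (so a half turn about z gives the same grasp; the last joint's range is limited). The gripper opens to 85 mm and grips with 20 to 120 N. Pads are 22 mm wide; open, the fingers measure 114 mm over their backs; the gripper's body (76 mm by 85 mm) begins 54 mm behind the grasp point. The pads swing forward as they close: fully open they stand 13 mm farther back than shut.
Start: joints at [66.222, 12.427, 92.441, -0, 75.132, -6.429], TCP at [186.353, 596.584, 231.3] pointing down, gripper open.
Joint ranges: [-157.48, 157.48], [-44.54, 120.13], [17.64, 146.25], [-64.5, 244.5], [7.68, 150.69], [-147.95, 147.95]. Speed limits (degrees/s): [159.86, 159.86, 180, 180, 180, 180].

INTERFACE

Orientations are given as [roll, pitch, yaw] about the fixed x, y, z axes, in that order (R = Rz(yaw) Ry(pitch) Rx(roll)).
In Python, from station import * gives the robot as it stands. Calls block until the motion is done:
- goto(position, orientation): joint-space move of the TCP to a pose.
- move_l(position, attitude=None, speed=150): straight line of the TCP; attitude=None keeps the orientation; speed is the mean speed in mm/s.
- move_j(angles): joint-space move.
- grip(opening, squeeze=None): finger opening in mm; squeeze is the grip in N (None keeps the last); returns when the fingers have stopped.
- wait(seconds).
- solve_ik(position, orientation): joint angles nearest the present ones, or None.
- get_obs(): the state.
- get_image(name): name is "side" or "top"; returns the picture (480x640x3 uint8, red, green, blue); there is no depth.
- get_calibration(name): a dict with "fx", "fy", "cx", "cy" (pixels), "R" (3x3) and "t" (3): a world point X has camera coordinates R X + t. Camera axes: x right, y down, z forward; pixel columns grow to the right and rows downward; lengths in mm; the calibration is good to about 2 mm. A picture is of the moment at which its call begins. get_calibration takes no time and is no camera call.
A pose or a line that the arm cannot do raises Unreachable and nothing moves.
- sign_off(): hands the job in; it is judged then, once.
Trained networks look in the newest picture that a camera, given by its name, has taken for a name from the list of things; names that differ only in an ending like _2 or _b are one class to them, and where a whole thing is asked for, a point or a joint stands for the part that bears it (a point fixed in the world has none). Each returns a list of dicts, best first, with "score" (0 to 1); they miss things now and then, are a little off and sometimes report something else, mostly with a low value. They report only what shows in the picture. A call takes as long as a camera call.
- spot_in(name, camera): "extent" ([centre column, centre row, width, height] in pixels, round what is visible of it).
- regions_of(name, camera): "region" (480x640 bool, what is visible of it) and "extent" ([centre column, centre row, width, height] in pixels, round what is visible of it).
The state is a dict: "t": time; "joint_pos": joint angles; "qvel": joint speeds; "effort": joint torques, N m; "tcp_pos": TCP position; "ee_rot": TCP orientation; "wrist_force": force on the tool from outside, world axes, zero at the start; "moment": the same for the moment, N m; "grip_width": finger opening in mm; "grip_force": force on a finger pad.
Only numpy, scipy, OpenCV 4.12 (cv2) and the standard library are available. Lean on these libraries where they do the work, as an engineer would, in place of code of your own. Each camera call takes 0.05 s, during which the arm holds its last target. There are 200 camera calls.

## Working session

There is one attempt and no reset: what is moved stays moved. The work goes in short steps, each a Python script; the robot and the scene stay as the last script left them, time stands still between calls to the robot, and variables do not carry over. Pictures are saved under pics/ and viewed, at most 10 in all, crops included, and the job is handed in when it is done.

```bash
mkdir -p pics; python3 - <<'E'
from station import *
import cv2, numpy as np
for n in("side","top"):
    im=get_image(n); cv2.imwrite(f"pics/{n}0.png",im[:,:,::-1])
    c=get_calibration(n); R=np.array(c["R"]);t=np.array(c["t"]);print(n,c["fx"],c["cx"],c["cy"],R.round(3).tolist(),(-R.T@t).round(0))
    for k in("full","bottle","full_door_push","empty_door_push"):
        print(k,[(np.round(d["extent"]).tolist(),round(d["score"],2)) for d in spot_in(k,n)][:3])
print(get_obs())
E
```

```text
side 442.01456130816337 321.4378532604012 234.64498521273222 [[-0.901, -0.434, 0.024], [-0.26, 0.493, -0.83], [0.349, -0.754, -0.557]] [326. 869. 615.]
full [([300.0, 278.0, 149.0, 155.0], 0.58)]
bottle [([301.0, 261.0, 14.0, 10.0], 0.48)]
full_door_push [([333.0, 294.0, 85.0, 100.0], 0.8)]
empty_door_push [([394.0, 225.0, 69.0, 75.0], 0.91)]
top 487.5114248303532 316.6030351853746 246.01878110751898 [[0.412, -0.911, 0.006], [-0.712, -0.326, -0.622], [0.568, 0.252, -0.783]] [135. -26. 789.]
full [([268.0, 230.0, 132.0, 161.0], 0.61)]
bottle [([278.0, 239.0, 34.0, 49.0], 0.86)]
full_door_push [([234.0, 255.0, 58.0, 110.0], 0.57)]
empty_door_push [([371.0, 318.0, 60.0, 125.0], 0.93)]
{'t': 0.5, 'joint_pos': array([ 6.62216655e+01,  1.24266110e+01,  9.24431179e+01,  2.01238189e-03,
        7.51306029e+01, -6.42922494e+00]), 'qvel': array([-1.53281433e-02, -8.09594006e-02,  1.20604028e-02, -6.22072402e-02,
        5.15549243e-06,  3.26640164e-02]), 'effort': array([-2.05553079e-04, -3.96394050e+01, -3.03837812e+01, -8.15920976e-05,
        2.17436391e-03,  5.49549867e-06]), 'tcp_pos': array([186.34711558, 596.57559307, 231.29015379]), 'ee_rot': array([-1.79999888e+02, -1.96991256e-03,  1.62650374e+02]), 'wrist_force': array([ 0.66813565,  0.43203922, -0.22116036]), 'moment': array([ 0.02283418, -0.04530507, -0.00590165]), 'grip_force': 0.0, 'grip_width': 85.18137080962484}
```

View pics/side0.png

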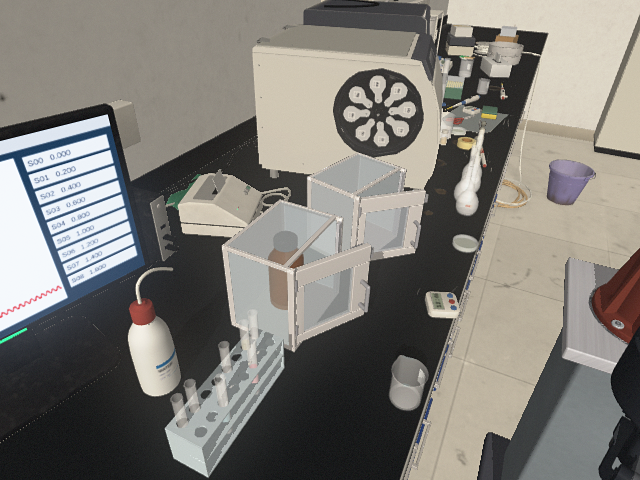

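View pics/top0.png

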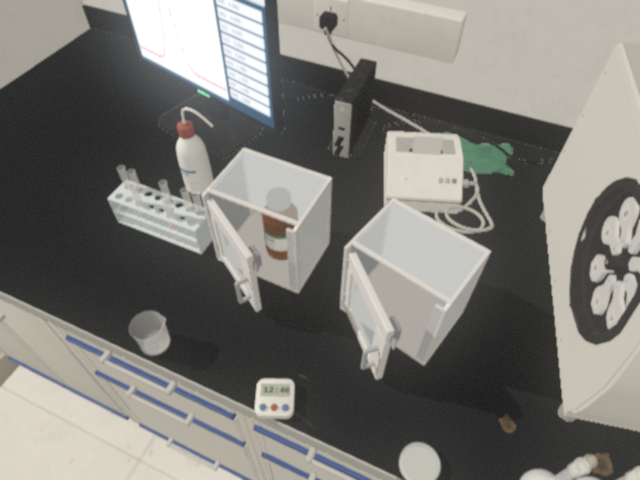

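The bottle (side ≈ (286,270), top ≈ (279,225)) is in the left (+y) cabinet. In the side view its door hinges near (295,300) and its free edge is near (368,280). I'll zoom in to get the corners.

```bash
python3 - <<'E'
import cv2
a=cv2.imread("pics/side0.png")[190:360,210:385]; b=cv2.imread("pics/top0.png")[140:315,190:340]
cv2.imwrite("pics/ca.png",cv2.resize(a,None,fx=3.5,fy=3.5,interpolation=cv2.INTER_CUBIC)[:600])
cv2.imwrite("pics/cb.png",cv2.resize(b,None,fx=3.4,fy=3.4,interpolation=cv2.INTER_CUBIC)[:600])
E
```

```text
(no output)
```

View pics/ca.png

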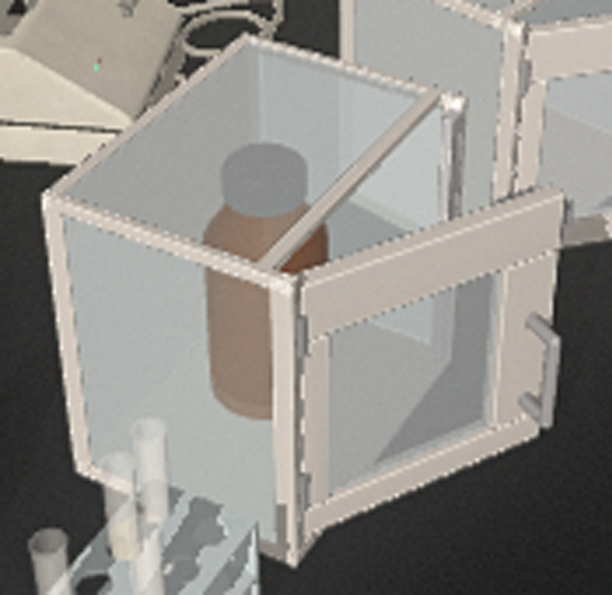

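View pics/cb.png

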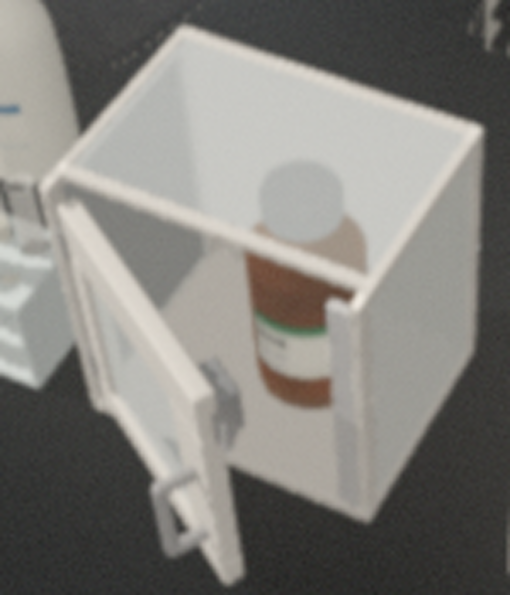

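```bash
cat > h.py <<'E'
import numpy as np
from station import *
def ray(n,u,v,z):
    c=get_calibration(n);R=np.array(c["R"]);o=-R.T@np.array(c["t"])
    d=R.T@np.array([(u-c["cx"])/c["fx"],(v-c["cy"])/c["fy"],1]);return (o+d*(z-o[2])/d[2])[:2]
def S(u,v,z):return ray("side",210+u/3.5,190+v/3.5,z)
def T(u,v,z):return ray("top",190+u/3.4,140+v/3.4,z)
E
python3 - <<'E'
from h import *
s=dict(A=(48,197,186),B=(295,278,186),C=(248,37,186),D=(458,100,186),freetop=(562,192,177),hingetop=(303,288,177),freebot=(540,432,13))
t=dict(A=(183,30,186),C=(482,128,186),D=(365,302,186),B=(50,183,186),freeout=(190,404,177),freein=(213,392,177),freebot=(228,583,13),hinout=(62,208,177))
for k,v in s.items():print("S",k,S(*v).round(0))
for k,v in t.items():print("T",k,T(*v).round(0))
E
```

```text
S A [724. 394.]
S B [590. 395.]
S C [717. 216.]
S D [586. 222.]
S freetop [511. 264.]
S hingetop [589. 389.]
S freebot [510. 261.]
T A [728. 388.]
T C [725. 208.]
T D [592. 212.]
T B [597. 391.]
T freeout [510. 262.]
T freein [520. 255.]
T freebot [513. 260.]
T hinout [592. 382.]
```

```bash
cat >> h.py <<'E'
H=np.array([595.,384.])
def pose(a,off,z=152):   # a: door heading angle in world, off: TCP in front of outer face
    d=np.array([-np.sin(a),-np.cos(a)]);n=np.array([-np.cos(a),np.sin(a)])
    p=H+115*d+(6+off)*n
    return [p[0],p[1],z],[180,0,180-np.degrees(a)],n
def fn(n):
    return float(np.dot(get_obs()["wrist_force"][:2],n))
E
python3 - <<'E'
from h import *
grip(0)
p,o,n=pose(.563,45,250); goto(p,o)
q,_,_=pose(.563,45,152); move_l(q,speed=120)
ob=get_obs(); print(ob["t"],ob["tcp_pos"],ob["joint_pos"].round(0),ob["grip_width"],fn(n)); f0=fn(n)
import cv2; cv2.imwrite("pics/s1.png",get_image("side")[150:390,200:480,::-1].repeat(2,0).repeat(2,1))
for off in range(35,2,-3):
    q,_,_=pose(.563,off); move_l(q,speed=60); f=fn(n); print(off,round(f-f0,2),round(get_obs()["t"],2))
    if f-f0>1.5: break
E
```

```text
3.7667 [491.19606206 314.42693622 152.97152562] [ 26.  12. 102.   0.  66. -32.] -0.18604790754157602 -0.8302461095303844
35 1.07 4.13
32 0.65 4.38
29 0.84 4.63
26 1.26 4.88
23 1.41 5.13
20 0.16 5.38
17 0.96 5.63
14 0.25 5.88
11 0.9 6.13
8 1.06 6.38
5 0.77 6.63
```

View pics/s1.png

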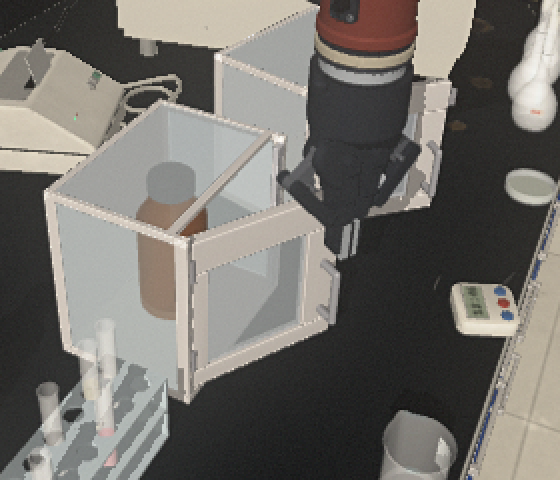

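```bash
python3 - <<'E'
from h import *
import cv2
c=get_calibration("side");R=np.array(c["R"]);t=np.array(c["t"])
for X in([491,314,152],get_obs()["tcp_pos"]):
    x=R@np.array(X)+t;print(x[0]/x[2]*c["fx"]+c["cx"],x[1]/x[2]*c["fy"]+c["cy"])
print(get_obs()["tcp_pos"],get_obs()["t"])
a=cv2.resize(get_image("side")[190:350,280:420,::-1],None,fx=2.8,fy=2.8); b=cv2.resize(get_image("top")[140:300,190:330,::-1],None,fx=2.8,fy=2.8)
cv2.imwrite("pics/s2.png",np.hstack([a,b]))
E
```

```text
370.1218441445409 275.79051844348834
356.20617467668967 263.04381030179303
[524.60600646 292.45797381 152.04154027] 6.6333
```

View pics/s2.png

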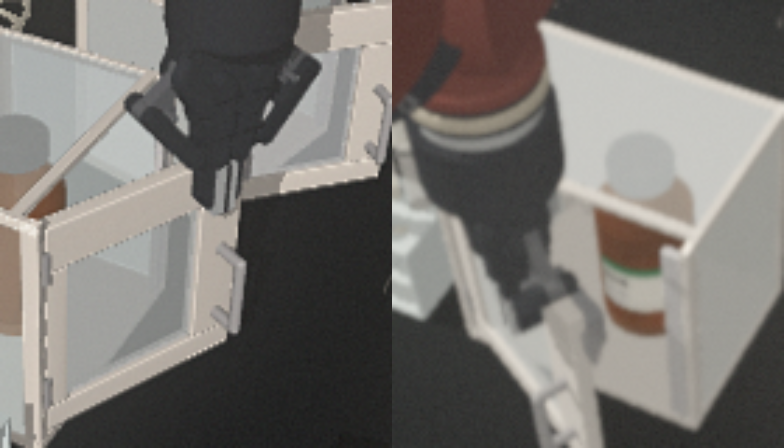

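```bash
python3 - <<'E'
from h import *
f0=-.2
for a in np.r_[.47:.12:-.05,.12]:
    q,o,n=pose(a,11); move_l(q,o,speed=60); f=fn(n); print(round(a,3),round(f-f0,2),round(get_obs()["t"],2))
    if f-f0>12: break
E
```

```text
0.47 0.07 6.98
0.42 0.52 7.23
0.37 -0.35 7.48
0.32 0.41 7.73
0.27 -0.1 7.98
0.22 0.33 8.23
0.17 0.71 8.48
0.12 1.75 8.73
```

```bash
python3 - <<'E'
from h import *
pk=0;a=.12
while a>-.06:
    a-=.006 if a>.07 else .004
    q,o,n=pose(a,11); move_l(q,o,speed=15); f=fn(n)+.2; pk=max(pk,f); print(round(a,3),round(f,2),round(get_obs()["t"],2))
    if f>18 or (pk>4 and f<pk-3): break
E
```

```text
0.114 4.31 8.98
0.108 5.0 9.23
0.102 4.86 9.48
0.096 5.14 9.73
0.09 6.0 9.98
0.084 5.86 10.23
0.078 5.51 10.48
0.072 2.37 10.73
```

```bash
python3 - <<'E'
from h import *
a=.072
for i in range(8):
    a-=.003
    q,o,n=pose(a,11); move_l(q,o,speed=15); f=fn(n)+.2; print(round(a,3),round(f,2),round(get_obs()["t"],2))
    if f>7: break
E
```

```text
0.069 1.7 10.98
0.066 2.13 11.23
0.063 1.74 11.48
0.06 1.86 11.73
0.057 3.11 11.98
0.054 2.37 12.23
0.051 2.54 12.48
0.048 2.35 12.73
```

```bash
python3 - <<'E'
from h import *
a=.048
for i in range(16):
    a-=.003
    q,o,n=pose(a,11); move_l(q,o,speed=15); f=fn(n)+.2; print(round(a,3),round(f,2),round(get_obs()["t"],2))
    if f>8: break
E
```

```text
0.045 3.54 12.98
0.042 1.39 13.23
0.039 2.3 13.48
0.036 2.36 13.73
0.033 1.5 13.98
0.03 1.27 14.23
0.027 2.22 14.48
0.024 2.17 14.73
0.021 1.74 14.98
0.018 1.51 15.23
0.015 1.56 15.48
0.012 1.92 15.73
0.009 1.54 15.98
0.006 1.75 16.23
0.003 2.33 16.48
-0.0 1.92 16.73
```

```bash
python3 - <<'E'
from h import *
import cv2
a=0
for i in range(7):
    a-=.004
    q,o,n=pose(a,11); move_l(q,o,speed=15); f=fn(n)+.2; print(round(a,3),round(f,2),round(get_obs()["t"],2))
    if f>5: break
print(get_obs()["tcp_pos"])
a=cv2.resize(get_image("side")[190:350,260:400,::-1],None,fx=2.8,fy=2.8); b=cv2.resize(get_image("top")[140:300,200:340,::-1],None,fx=2.8,fy=2.8)
cv2.imwrite("pics/s3.png",np.hstack([a,b]))
E
```

```text
-0.004 1.83 16.98
-0.008 0.8 17.23
-0.012 3.2 17.48
-0.016 5.48 17.73
[578.98204845 268.73493154 151.9698105 ]
```

View pics/s3.png

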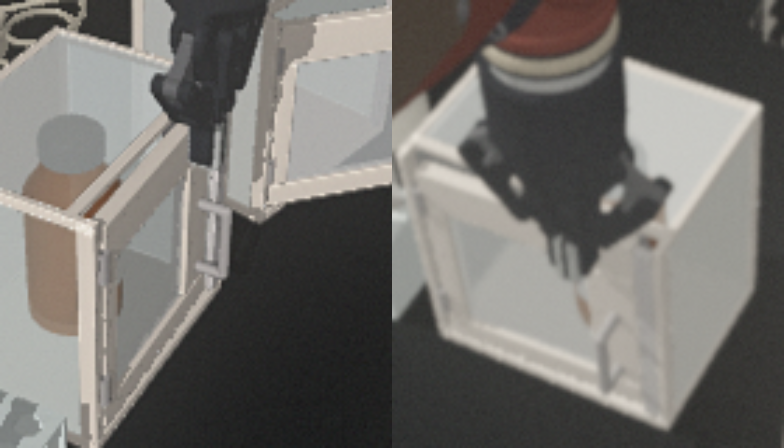

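The door looks flush in both views, and the force is rising as expected at the stop. I'll press a little more, staying well under 40 N, then back off and check.

```bash
python3 - <<'E'
from h import *
import cv2
a=-.016
for i in range(5):
    a-=.002
    q,o,n=pose(a,11); move_l(q,o,speed=15); f=fn(n)+.2; print(round(a,3),round(f,2),round(get_obs()["t"],2))
    if f>10: break
q,o,_=pose(.02,40); move_l(q,o,speed=60); wait(.2)
A=cv2.resize(get_image("side")[190:350,260:400,::-1],None,fx=2.8,fy=2.8); b=cv2.resize(get_image("top")[140:300,200:340,::-1],None,fx=2.8,fy=2.8)
cv2.imwrite("pics/s4.png",np.hstack([A,b]));print(get_obs()["t"])
E
```

```text
-0.018 5.06 18.08
-0.02 6.53 18.33
-0.022 7.12 18.58
-0.024 7.95 18.83
-0.026 8.14 19.08
20.1083
```

View pics/s4.png

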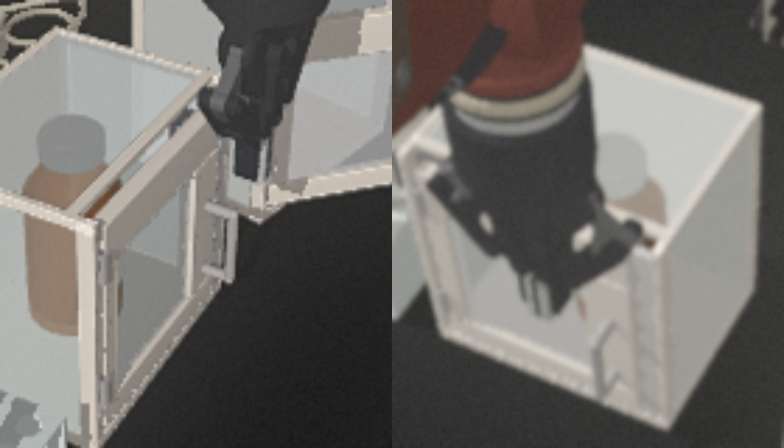

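```bash
python3 - <<'E'
from h import *
import cv2
p=get_obs()["tcp_pos"];q=[p[0]-60,p[1]+20,260]; move_l(q,speed=150)
ob=get_obs();print(ob["t"],ob["tcp_pos"])
A=cv2.resize(get_image("side")[190:350,260:400,::-1],None,fx=2.8,fy=2.8)
cv2.imwrite("pics/s5s.png",A)
old=cv2.imread("pics/s4.png")[:,:392]
def reg(x):return cv2.cvtColor(x[200:290,195:245],6).astype(np.float32)
print(cv2.phaseCorrelate(reg(old),reg(A)), cv2.phaseCorrelate(reg(cv2.imread("pics/s3.png")[:,:392]),reg(old)))
b=cv2.resize(get_image("top")[140:300,200:340,::-1],None,fx=2.8,fy=2.8)
cv2.imwrite("pics/s5.png",np.hstack([A,b]))
E
```

```text
21.0917 [486.65186257 289.50908039 258.88001064]
((0.04287532241988856, 0.026336282091669716), 1.0026519478691949) ((0.273552742363961, -0.23899655583697665), 0.31489736217922637)
```

View pics/s5.png

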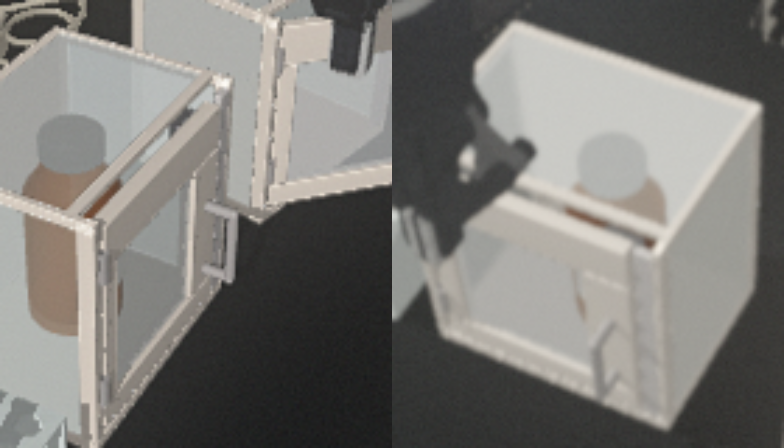

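The door sits flush and stayed still for a second with nothing touching it. The bottle is upright at (275,225), and I never touched the empty cabinet's door.

```bash
python3 -c "
from station import *
print(sign_off(),get_obs()['t'])"
```

```text
the job is handed in; nothing more can be done
the job is handed in; nothing more can be done
```

I pushed the bottle cabinet's door home, with force on the door peaking near 8 N; it stayed shut by itself after I backed off (so the latch appears caught), the bottle is upright, the empty cabinet's door was left alone, and the job was handed in at about 21 s.

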